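# Clip the loupe onto the snap hook

## Task

Hang the loupe that carries a steel ring on the snap hook under the jar shelf: push its ring in past the hook's sprung gate so that the gate snaps shut behind it, and leave the loupe hanging freely and still from the hook. Leave the jars on the shelf, the other loupe and the tweezers as they are.

Things in the scene. Friction and masses are not known exactly. Their poses are not given: they have to be found in the camera images.
- loupe: Folded metal loupe with a round steel hanging ring fixed rigidly at one end (the other loupe has none). Body 27 mm wide (x), 44 mm long (y), 12 mm thick; with the ring, at the -y end and in the same plane, about 74 mm long; 40 to 65 g. Origin: centre of the body's underside; z up. Lies flat, ring end along world +x within 50 degrees. Pinch across the 27 mm anywhere along its length.
- ring_center (a point): Centre of the loupe's hanging ring, 36 mm from the loupe's origin toward -y and 6 mm above its underside (axes as the loupe's). Round wire 4 mm thick, hole 24 mm, outside 32 mm; the ring's plane is the loupe's x-y plane.
- ring_far (a point): Middle of the ring's wire where it is farthest from the loupe, 50 mm from the loupe's origin toward -y and 6 mm above the underside. This part pushes the gate in and passes inside the hook.
- stand: Fixed wood stand. Base 134 x 170 x 12 mm; jar shelf 124 x 170 mm, underside at 232, rim top at 264 mm; 2 rear posts. Origin: centre of underside; front -x, turned at most 20 degrees from world -x. A rigid snap hook hangs below the shelf in the plane y = 0, gate to the front. The shelf overhangs the nose by 48 mm: an upright gripper does not fit; lean it back to the front by 30 to 40 degrees.
- hook_bowl (a point): Lowest point of the hook's bowl (centre of the 6 mm wire), 140 mm above the desk, above the stand's origin; axes as the stand's, x rearward. From it: the bowl is a half circle of 14 mm radius (wire centre) round z = +14 mm; the front limb (x = -14 mm) rises to the nose, the rear limb (x = +14 mm) to z = +60 mm; hook top at z = +77 mm. The inside is 22 mm wide.
- hook_nose (a point): Top of the nose, the front limb's free end, 6 mm thick: 26 mm above the bowl's bottom and 14 mm in front of it. The gate's free end rests on it when shut. The ring goes over the nose: its far wire passes inside, the rest stays in front.
- gate (a joint): Angle of the sprung gate, rad: 0 shut, grows as its lower end is pressed inward (rearward), stop at 0.55. A 5 mm bar hinged at its upper end (66 mm above and 12 mm in front of the bowl's lowest point), reaching 38 mm down to the nose. Light spring: about 2 N at the ring's wire when pressed open 0.4 rad; shuts by itself.
- gate_tip (a point): Lower, free end of the gate (moves with it; centre of the 5 mm bar).
- plain_loupe: A second folded loupe, same body, without a ring: a bystander. Origin: centre of its underside.
- tweezers: Steel tweezers, 162 mm long (y), lying on the desk: a bystander. Origin: centre of the underside.
- jar_a: Stone jar with a black lid, 39 mm wide, 43 mm high, standing on the stand's shelf: a bystander. Origin: centre of its underside.
- jar_b: Second such jar on the stand's shelf: a bystander. Origin: centre of its underside.
Things that resemble listed ones, but are neither listed nor needed, are in the scene too. What is shaped like the loupe but green or red is not meant.

How it is judged:
By the outcome, as a careful person would: the job done as asked, in the order asked, and still so for the second after the job is handed in, with the robot touching nothing.
It also fails if it takes over 45 s, if anything falls off the work surface, if the arm or the gripper's body presses on something with over 40 N, if the wrist force passes 120 N, or if a joint passes its speed limit or range.

## Robot

A 7-joint arm with a two-finger parallel gripper is mounted at the origin on a cart in front of the work surface, level with it; the furniture and walls round the work are solid. World frame = base frame: x ahead of the robot, y to its left, z up, the work surface at z = 0. Lengths are in mm, angles in rad, forces in N, time in s.
With the tool pointing down it reaches from about 375 to 925 mm from the base axis. Payload 3.1 kg.
Tool frame: the origin (TCP) lies at the very end of the fingers, on their centre line; the grasp point (between the pads) lies 19 mm behind it (grip_depth is the distance from the TCP to the grasp point, in mm); z points along the fingers, y is the line along which they close (so a half turn about z gives the same grasp; the last joint's range is limited). The gripper opens to 85 mm and grips with 20 to 120 N. Pads are 22 mm wide; open, the fingers measure 114 mm over their backs; the gripper's body (76 mm by 85 mm) begins 54 mm behind the grasp point. The pads swing forward as they close: fully open they stand 13 mm farther back than shut.
Start: joints at [-1.42, 0.383, 0.044, 1.598, -0.018, 1.161, -0.05], TCP at [160.033, 629.994, 207.869] pointing down, gripper open.
Joint ranges: [-2.61, 2.61], [-0.41, 2.15], [-1.48, 1.57], [0, 2.5], [-1.57, 4.71], [0.05, 1.97], [-2.85, 2.85]. Speed limits (rad/s): [2.79, 2.79, 3.14, 3.14, 3.14, 3.14, 3.14].

## Interface

Orientations are given as a 3x3 rotation matrix whose columns are the frame's x, y, z axes.
In Python, from station import observe, snapshot, camera_info, sign_off, grip_depth gives the robot as it stands.
- The arm moves only by the tool send_rows, never from a script. Its argument "moves" is a list of rows, each a list of 7 numbers: the shift along the tool's x, y, z in cm, then the turn, a rotation vector about the tool's x, y, z in rad, then the finger opening in cm, from 0 to 8.54. In form: [[tx, ty, tz, rx, ry, rz, gripper], ...]. A call has 1 to 8 rows; each row is the pose to reach, as a shift and turn from the pose commanded when the call began, along the tool's axes at that moment; what a row does not reach only later rows make up. A row lasts 1/8 s, in which the tool goes at most 62.5 mm and 10.7 degrees, less where a joint would pass 70% of its speed; a pose out of reach is approached as far as the arm can. A call with a gripper value outside its range is refused whole. The fingers move at their own pace and stop on an object; "grip_force" is the grip in N (left out, the last holds). Time passes only in rows, so rows that repeat a pose let the fingers close. It gives the time, the measured TCP pose, the force, the opening and the grip force at its end, in the units of the state.
- observe(): the state, without advancing time (a new reading comes with each control period).
- snapshot(name): name is "scene" or "top" or "wrist"; returns the picture (400x640x3 uint8, blue, green, red); there is no depth.
- camera_info(name): a dict with "mtx" (3x3 intrinsics, pixels), "T" (4x4, takes a point from camera to world coordinates); the wrist camera has in their place "hand_eye" (4x4, takes a point from camera to tool coordinates, whose origin is the TCP and whose axes are the flange's). Camera axes: x right, y down, z forward; pixel columns grow to the right and rows downward; lengths in mm; the calibration is good to about 2 mm. A picture is of the moment at which its call begins: read the wrist's pose just before it. camera_info takes no time and is no camera call.
- sign_off(): hands the job in; it is judged then, once.
The state is a dict: "t": time; "joints": joint angles; "joint_velocities": joint speeds; "joint_efforts": joint torques, N m; "ee_pos": TCP position; "ee_rot": TCP orientation; "ft_force": force on the tool from outside, world axes, zero at the start; "ft_torque": the same for the moment, N m; "finger_gap": opening from 0.0 (shut) to 1.0 (fully open); "grip_force": force on a finger pad.
Only numpy, scipy, OpenCV 4.12 (cv2) and the standard library are available. Lean on these libraries where they do the work, as an engineer would, in place of code of your own. Each camera call takes 0.05 s, during which the arm holds its last target. There are 200 camera calls.

## Working session

There is one attempt and no reset: what is moved stays moved. The work goes in short steps, Python scripts to look and compute and a tool call to move; the robot and the scene stay as the last step left them, time stands still between calls to the robot, and variables do not carry over. Pictures are saved under pics/ and viewed, at most 10 in all, crops included, and the job is handed in when it is done.

Besides the shell and the picture viewer there is one more tool, called after "Call:" as a command line: name --pt "numbers of a row" for each row, then --argument value for the rest. send_rows: Moves the arm, as the interface text tells. Its arguments: {"type":"object","properties":{"moves":{"type":"array"},"grip_force":{"type":"number"}},"required":["moves"]}

```bash
mkdir -p pics; ls; python3 - <<'E'
from station import *
import cv2,numpy as np
np.set_printoptions(precision=4,suppress=True)
for n in("scene","top"):
    cv2.imwrite(f"pics/{n}0.png",snapshot(n)); c=camera_info(n); print(n,c["mtx"].tolist(),c["T"])
print(camera_info("wrist")); s=observe(); print(s["t"],s["ee_pos"],s["ee_rot"],grip_depth)
E
```

```text
pics
scene [[502.7640290616646, 0.0, 318.33014184349577], [0.0, 502.7640290616646, 195.1586530331562], [0.0, 0.0, 1.0]] [[   0.4521   -0.6255    0.6359  -54.7222]
 [  -0.8919   -0.3055    0.3336 -135.0206]
 [  -0.0144   -0.7179   -0.696   843.3372]
 [   0.        0.        0.        1.    ]]
top [[418.51910340154046, 0.0, 323.53358542616456], [0.0, 418.51910340154046, 202.78166720514216], [0.0, 0.0, 1.0]] [[  -0.1205   -0.9706    0.2086  344.4395]
 [  -0.9927    0.1176   -0.026   218.7849]
 [   0.0007   -0.2102   -0.9777 1122.3629]
 [   0.        0.        0.        1.    ]]
{'mtx': array([[359.1646,   0.    , 323.4868],
       [  0.    , 359.1646, 199.2611],
       [  0.    ,   0.    ,   1.    ]]), 'hand_eye': array([[  -0.0008,   -0.9549,   -0.2969,   76.4349],
       [   1.    ,   -0.0007,   -0.0006,    0.8368],
       [   0.0004,   -0.2969,    0.9549, -164.2745],
       [   0.    ,    0.    ,    0.    ,    1.    ]])}
0.1 [159.8527 629.0751 206.5718] [[-0.9692  0.2462 -0.0005]
 [ 0.2462  0.9692 -0.0024]
 [-0.0002 -0.0025 -1.    ]] 18.700000000000003
```

View pics/scene0.png

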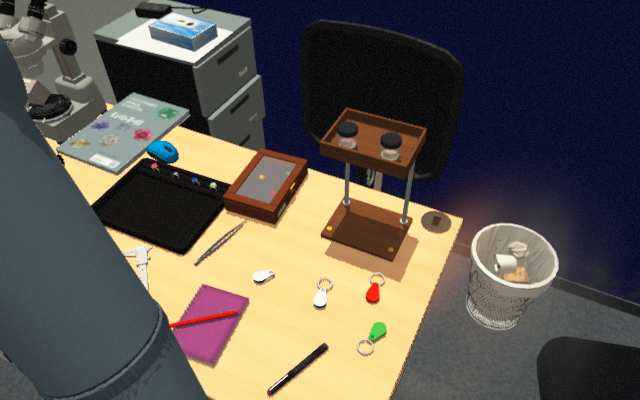

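View pics/top0.png

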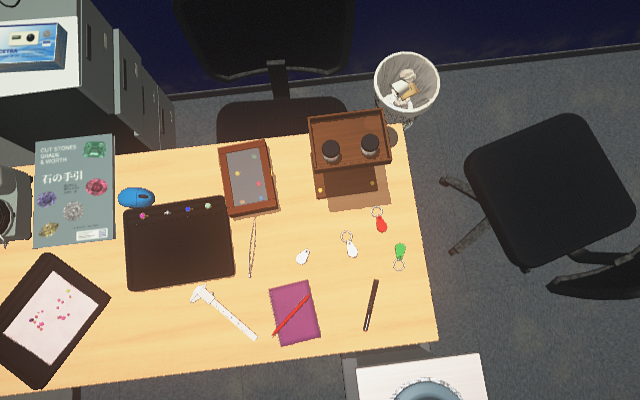

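The scene view shows the stand at about (370,185). There are four loupe-like things. In the top view they are silver with ring (350,245), silver without ring (303,257), red with ring (381,220) and green with ring (399,255). The silver one with the ring at top (350,245), scene (321,292), fits the description. I'll confirm it in an enlarged crop.

```bash
cat > h.py <<'E'
from station import *
import cv2,numpy as np
np.set_printoptions(precision=3,suppress=True)
def cam(n,s=None):
    c=camera_info(n)
    if n!="wrist": return c["mtx"],c["T"]
    s=s or observe(); P=np.eye(4);P[:3,:3]=s["ee_rot"];P[:3,3]=s["ee_pos"]
    return c["mtx"],P@c["hand_eye"]
def ray(c,uv):
    K,T=c; d=T[:3,:3]@np.linalg.solve(K,[uv[0],uv[1],1.]); return T[:3,3],d
def onz(c,uv,z):
    o,d=ray(c,uv); return o+d*(z-o[2])/d[2]
def two(c1,u1,c2,u2):
    o1,d1=ray(c1,u1);o2,d2=ray(c2,u2)
    t=np.linalg.lstsq(np.c_[d1,-d2],o2-o1,rcond=None)[0]
    a,b=o1+d1*t[0],o2+d2*t[1]; return (a+b)/2,np.linalg.norm(a-b)
def proj(c,p):
    K,T=c; q=K@(T[:3,:3].T@(np.asarray(p)-T[:3,3])); return q[:2]/q[2]
E
python3 - <<'E'
from h import *
t=cv2.imread("pics/top0.png");s=cv2.imread("pics/scene0.png")
a=cv2.resize(t[100:280,290:420],None,fx=3.2,fy=3.2,interpolation=cv2.INTER_CUBIC)
b=cv2.resize(s[200-95:315,300:440],(384,576),interpolation=cv2.INTER_CUBIC)
b=cv2.resize(s[105:315,300:440],None,fx=2.74,fy=2.743,interpolation=cv2.INTER_CUBIC)[:576]
cv2.imwrite("pics/crop1.png",np.hstack([a,b])[:, :800])
for n,im,(x0,x1,y0,y1) in(("top",t,(335,365,228,265)),("scene",s,(305,340,272,315))):
    hsv=cv2.cvtColor(im,cv2.COLOR_BGR2HSV)[y0:y1,x0:x1]
    m=((hsv[...,1]<60)&(hsv[...,2]>110)).astype(np.uint8)
    k,l,st,ce=cv2.connectedComponentsWithStats(m); i=1+st[1:,4].argmax()
    print(n,st[i],ce[i]+[x0,y0])
    ys,xs=np.where(l==i); P=np.array([onz(cam(n),(x+x0,y+y0),6) for x,y in zip(xs,ys)])[:,:2]
    c=P.mean(0);w,V=np.linalg.eigh(np.cov(P.T));q=(P-c)@V[:,1]
    print(c,V[:,1],q.min(),q.max(),c+V[:,1]*q.min(),c+V[:,1]*q.max())
c=cam("top")
for uv in((307,116),(384,108),(391,160),(312,171)): print("rim",onz(c,uv,264))
for uv in((316,198),(378,191)): print("base",onz(c,uv,12))
E
```

```text
top [  6   3  17  27 164] [350.146 246.226]
[456.427 132.912] [-0.971 -0.24 ] -44.86018993821701 28.801614590792216 [499.981 143.657] [428.464 126.013]
scene [  8   5  20  31 249] [320.96 294.59]
[459.607 133.329] [-0.978 -0.208] -43.90494669036546 30.99141448108937 [502.553 142.46 ] [429.294 126.884]
rim [725.436 208.542 264.   ]
rim [723.802  37.839 264.   ]
rim [603.368  40.994 264.   ]
rim [599.371 212.047 264.   ]
base [597.034 208.027  12.   ]
base [596.133  37.682  12.   ]
```

View pics/crop1.png

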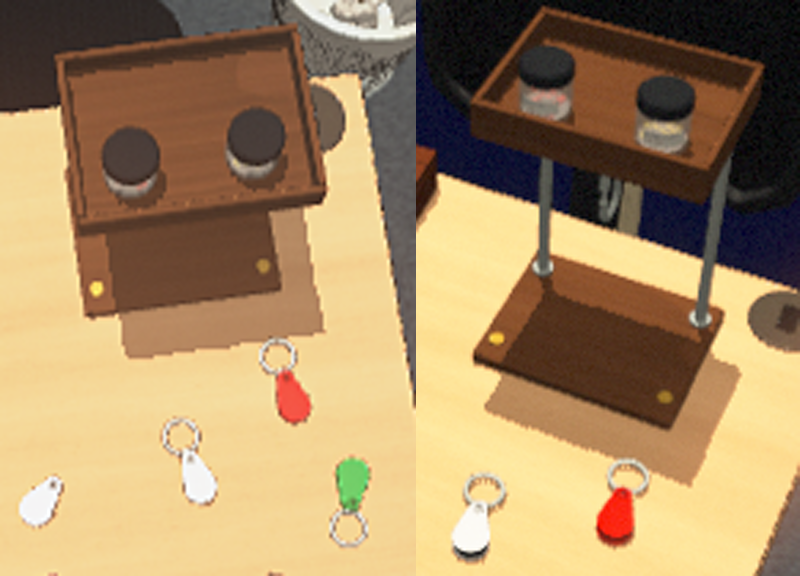

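The crop confirms it: the silver loupe with a steel ring is at top (350,245), with its ring toward the stand. The plain one is at (303,257) with no ring. The red and green ones are decoys.

Stand: centre about (663.5,124), yaw about 0, sizes agree. Next I work out the approach shift.

```bash
cat >> h.py <<'E'
from scipy.spatial.transform import Rotation as R
def pose(yaw,lean):
    "tool x = -(cos yaw, sin yaw) when upright; lean toward the front (deg)"
    b=np.array([[-1,0,0],[0,1,0],[0,0,-1.]]).T
    return R.from_euler('z',yaw,degrees=True).as_matrix()@R.from_euler('y',-lean,degrees=True).as_matrix()@b
def delta(p,Rt,s=None):
    s=s or observe(); M=np.array(s["ee_rot"])
    return np.r_[M.T@(np.array(p)-s["ee_pos"])/10, R.from_matrix(M.T@Rt).as_rotvec()]
E
python3 -c "
from h import *
print(delta([441.6,129.4,150],pose(13,0)))"
```

```text
[-39.607 -41.48    5.766  -0.002  -0.     -0.476]
```

Call:
send_rows --pt "-39.6 -41.5 5.8 0 0 -0.476 8.5" --pt "-39.6 -41.5 5.8 0 0 -0.476 8.5" --pt "-39.6 -41.5 5.8 0 0 -0.476 8.5" --pt "-39.6 -41.5 5.8 0 0 -0.476 8.5" --pt "-39.6 -41.5 5.8 0 0 -0.476 8.5" --pt "-39.6 -41.5 5.8 0 0 -0.476 8.5" --pt "-39.6 -41.5 5.8 0 0 -0.476 8.5" --pt "-39.6 -41.5 5.8 0 0 -0.476 8.5" --grip_force 80

```text
t: 1.1
ee_pos: [404.7, 194.7, 157.3]
ee_rot: [[-0.974, -0.226, 0.0], [-0.226, 0.974, 0.0], [-0.0, 0.0, -1.0]]
ft_force: [1.0, 0.2, -0.5]
finger_gap: 1.001
grip_force: 0.0
```

```bash
python3 -c "
from h import *
s=observe();print(s['t'],s['ee_pos'],s['joints'],delta([441.6,129.4,150],pose(13,0)))"
```

```text
1.1 [404.711 194.67  157.288] [-0.828  0.051  0.297  2.125 -0.018  0.968  1.278] [-2.122 -7.191  0.727  0.     0.     0.001]
```

Call:
send_rows --pt "-2.1 -7.2 0.7 0 0 0 8.5" --pt "-2.1 -7.2 0.7 0 0 0 8.5" --pt "-2.1 -7.2 0.7 0 0 0 8.5" --pt "-2.1 -7.2 0.7 0 0 0 8.5"

```text
t: 1.6
ee_pos: [440.1, 133.2, 150.4]
ee_rot: [[-0.974, -0.228, -0.001], [-0.228, 0.974, 0.0], [0.001, 0.001, -1.0]]
ft_force: [0.4, 0.2, 0.6]
finger_gap: 0.994
grip_force: 0.0
```

```bash
cat > look.py <<'E'
from h import *
s=observe();im=snapshot("wrist");cv2.imwrite("pics/w1.png",im);c=cam("wrist",s)
print(s["t"],s["ee_pos"])
pts=np.array([[450.4,131.4,6],[485.5,139.5,6],[441.6,129.4,6]])
print([proj(c,p) for p in pts])
hsv=cv2.cvtColor(im,cv2.COLOR_BGR2HSV)
m=((hsv[...,1]<60)&(hsv[...,2]>110)).astype(np.uint8)
k,l,st,ce=cv2.connectedComponentsWithStats(m)
for i in range(1,k):
    if st[i,4]<150: continue
    ys,xs=np.where(l==i); P=np.array([onz(c,(x,y),8)[:2] for x,y in zip(xs,ys)])
    q=P.mean(0);w,V=np.linalg.eigh(np.cov(P.T));v=V[:,1]*np.sign(V[0,1]);a=(P-q)@v;b=(P-q)@V[:,0]
    print(st[i],q,"dir",np.degrees(np.arctan2(v[1],v[0])),"ends",q+v*a.min(),q+v*a.max(),np.ptp(a),np.ptp(b))
E
python3 look.py
```

```text
1.6 [440.117 133.154 150.441]
[array([317.861, 188.291]), array([317.93 , 225.987]), array([317.877, 178.45 ])]
[174  71  37  40 379] [391.777  12.6  ] dir 61.20811560060348 ends [384.793  -0.108] [399.282  26.256] 30.082959972634065 29.688391464562912
[ 302  164   34   77 1353] [454.984 132.418] dir 13.668795545489235 ends [428.62  126.006] [498.199 142.927] 71.60769657493987 30.257229241738646
[434 197  49  35 996] [444.469 262.904] dir -43.64258059208425 ends [430.074 276.632] [462.253 245.943] 44.466905180927384 26.772438806938098
```

View pics/w1.png

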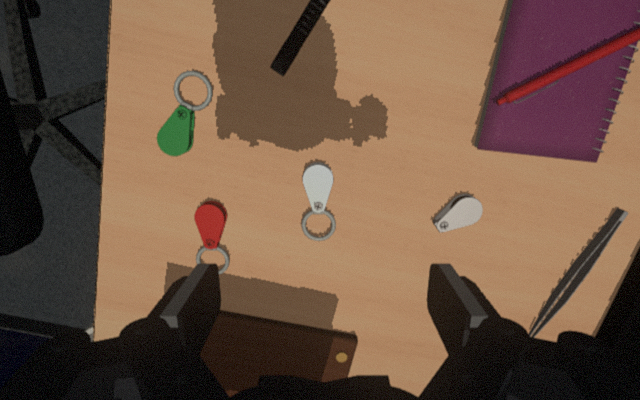

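The wrist view shows the ringed silver loupe at (318,200), with its ring toward the stand. This agrees with the estimate to about 1 mm.

```bash
python3 -c "
from h import *
print(delta([441.5,129.1,2],pose(13.4,0)))"
```

```text
[-0.047 -0.453 14.849  0.001 -0.    -0.003]
```

Call:
send_rows --pt "0 -0.4 5 0 0 0 5.5" --pt "0 -0.4 10 0 0 0 5.5" --pt "0 -0.4 11 0 0 0 5.5" --pt "0 -0.4 11 0 0 0 5.5"

```text
t: 2.15
ee_pos: [441.6, 128.3, 40.7]
ee_rot: [[-0.974, -0.227, -0.001], [-0.227, 0.974, -0.0], [0.001, -0.0, -1.0]]
ft_force: [0.4, 0.0, 0.5]
finger_gap: 0.643
grip_force: 0.0
```

```bash
python3 -c "
from h import *
s=observe();print(s['ee_pos'],delta([441.5,129.1,2],pose(13.4,0)))"
```

```text
[441.599 128.305  40.719] [-0.011  0.08   3.872 -0.    -0.001 -0.005]
```

Call:
send_rows --pt "0 0.1 2.5 0 0 0 5.5" --pt "0 0.1 3.8 0 0 0 5.0" --pt "0 0.1 3.8 0 0 0 4.0" --pt "0 0.1 3.8 0 0 0 1.0" --pt "0 0.1 3.8 0 0 0 1.0" --pt "0 0.1 3.8 0 0 0 1.0" --pt "0 0.1 3.8 0 0 0 1.0" --grip_force 80

```text
t: 3.02
ee_pos: [441.8, 128.4, 2.8]
ee_rot: [[-0.974, -0.225, 0.0], [-0.225, 0.974, 0.0], [-0.0, 0.0, -1.0]]
ft_force: [0.7, -0.5, 0.4]
finger_gap: 0.115
grip_force: 0.0
```

Grip reads empty, so I look before moving anything.

Call:
send_rows --pt "0 0 -5 0 0 0 4.0" --pt "0 0 -10 0 0 0 8.5" --pt "0 0 -12 0 0 0 8.5" --pt "0 0 -12 0 0 0 8.5"

```text
t: 3.52
ee_pos: [443.2, 129.0, 124.3]
ee_rot: [[-0.974, -0.225, 0.004], [-0.225, 0.974, 0.003], [-0.004, 0.002, -1.0]]
ft_force: [0.4, 0.0, 0.4]
finger_gap: 0.947
grip_force: 0.0
```

```bash
sed -i 's/w1.png/w2.png/' look.py; python3 look.py
```

```text
3.525 [443.236 129.009 124.31 ]
[array([323.085, 193.637]), array([323.115, 234.239]), array([323.114, 182.992])]
[165  66  41  44 440] [391.665  12.853] dir 65.42021539972514 ends [385.536  -0.547] [398.011  26.726] 29.991127438467153 29.25650344825619
[ 306  168   36   82 1558] [454.541 132.288] dir 13.706034698385006 ends [429.111 126.086] [497.913 142.866] 70.81927238420283 29.616521464896778
[ 450  203   52   38 1147] [444.501 263.18 ] dir -43.89749556378441 ends [430.228 276.914] [462.225 246.125] 44.404835278553435 26.856275262451547
```

View pics/w2.png

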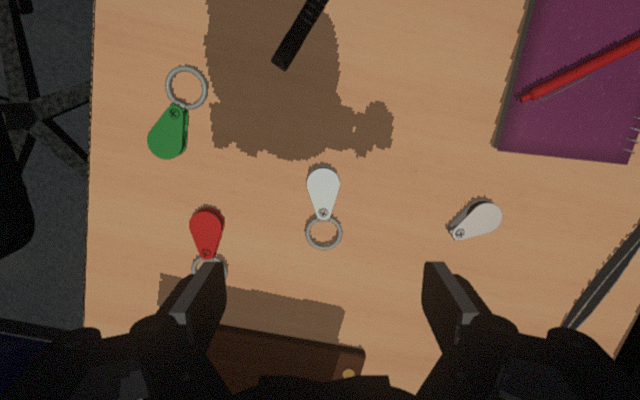

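The wrist view shows the loupe unmoved at (323,205). I'll descend again and look from close by before closing.

```bash
python3 -c "
from h import *
s=observe();print(s['ee_pos'],delta([443,129.4,1.5],pose(13.4,0)))"
```

```text
[441.853 128.497 122.837] [-0.117  0.054 12.134  0.001  0.001 -0.007]
```

Call:
send_rows --pt "-0.1 0.1 5 0 0 0 5.0" --pt "-0.1 0.1 10 0 0 0 4.5" --pt "-0.1 0.1 12 0 0 0 4.5" --pt "-0.1 0.1 12 0 0 0 4.5" --pt "-0.1 0.1 12.1 0 0 0 4.5"

```text
t: 4.2
ee_pos: [442.4, 129.3, 1.4]
ee_rot: [[-0.974, -0.225, -0.0], [-0.225, 0.974, -0.0], [0.0, -0.0, -1.0]]
ft_force: [0.2, 0.7, -0.3]
finger_gap: 0.528
grip_force: 0.0
```

```bash
sed -i 's/w2.png/w3.png/' look.py; python3 look.py
```

```text
4.2 [442.399 129.293   1.443]
[array([322.333, 266.209]), array([322.437, 328.056]), array([322.367, 249.531])]
[  43   52   75   77 1557] [391.57   13.494] dir 74.54054944626567 ends [387.609  -0.828] [395.736  28.557] 30.48820195001222 29.69557758375803
[ 294  228   59  123 3929] [455.436 132.531] dir 13.450337057180981 ends [429.89  126.422] [497.311 142.546] 69.32239706806186 30.040809319181015
[527 278  39  36 275] [443.172 245.085] dir -20.41046231118971 ends [429.178 250.293] [452.543 241.599] 24.929767890847277 8.531926712056258
[ 529  282   90   58 2868] [444.915 264.248] dir -43.921163193998694 ends [430.913 277.732] [462.886 246.942] 44.38775236389401 27.111801869871822
```

View pics/w3.png

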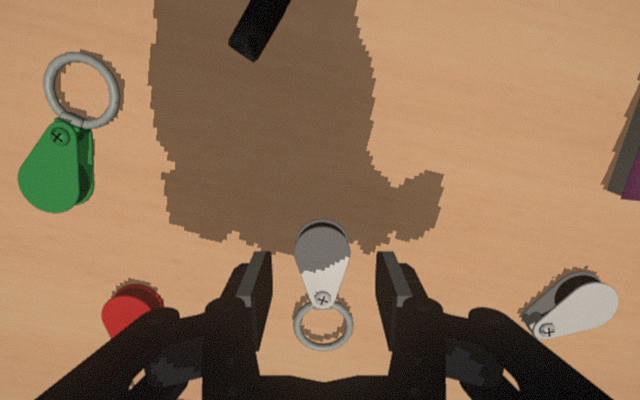

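The close view shows the finger tips at about (270,252) and (378,252), straddling the loupe laterally. For a 45 mm gap, that pixel spacing puts the tips about 28 mm behind the nominal TCP. The tips are therefore too high, so I go lower step by step and watch the force.

Call:
send_rows --pt "0 0 0.6 0 0 0 4.5" --pt "0 0 1.0 0 0 0 4.5" --pt "0 0 1.0 0 0 0 4.5"

```text
t: 4.62
ee_pos: [442.2, 129.5, -8.5]
ee_rot: [[-0.974, -0.225, -0.0], [-0.225, 0.974, -0.0], [0.0, 0.0, -1.0]]
ft_force: [0.3, -0.4, -1.1]
finger_gap: 0.528
grip_force: 0.0
```

Call:
send_rows --pt "0 0 0.6 0 0 0 4.0" --pt "0 0 0.8 0 0 0 3.6" --pt "0 0 0.8 0 0 0 3.6"

```text
t: 5.0
ee_pos: [442.2, 129.3, -16.7]
ee_rot: [[-0.974, -0.225, -0.001], [-0.225, 0.974, -0.0], [0.001, -0.0, -1.0]]
ft_force: [-0.8, 0.1, 0.3]
finger_gap: 0.424
grip_force: 0.0
```

Call:
send_rows --pt "0 0 0.4 0 0 0 3.6" --pt "0 0 0.4 0 0 0 3.2" --pt "0 0 0.4 0 0 0 1.5" --pt "0 0 0.4 0 0 0 1.5" --pt "0 0 0.4 0 0 0 1.5" --grip_force 60

```text
t: 5.62
ee_pos: [442.3, 129.4, -20.3]
ee_rot: [[-0.974, -0.225, -0.0], [-0.225, 0.974, 0.0], [0.0, 0.0, -1.0]]
ft_force: [-1.0, -1.1, 3.5]
finger_gap: 0.279
grip_force: 58.7
```

Gripped: 58.7 N at a 24 mm gap. Now lift and look.

Call:
send_rows --pt "0 0 -3 0 0 0 1.5" --pt "0 0 -8 0 0 0 1.5" --pt "0 0 -14 0 0 0 1.5" --pt "0 0 -14 0 0 0 1.5" --grip_force 80

```text
t: 6.12
ee_pos: [447.1, 131.4, 124.4]
ee_rot: [[-0.974, -0.225, 0.011], [-0.225, 0.974, 0.006], [-0.012, 0.004, -1.0]]
ft_force: [-0.6, -0.2, -1.0]
finger_gap: 0.271
grip_force: 78.6
```

```bash
sed -i 's/w3.png/w4.png/' look.py; python3 look.py >/dev/null; python3 -c "
import cv2
cv2.imwrite('pics/w4c.png',cv2.resize(cv2.imread('pics/w4.png')[150:400,160:480],None,fx=2.4,fy=2.4,interpolation=cv2.INTER_CUBIC))"
```

```text
(no output)
```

View pics/w4c.png

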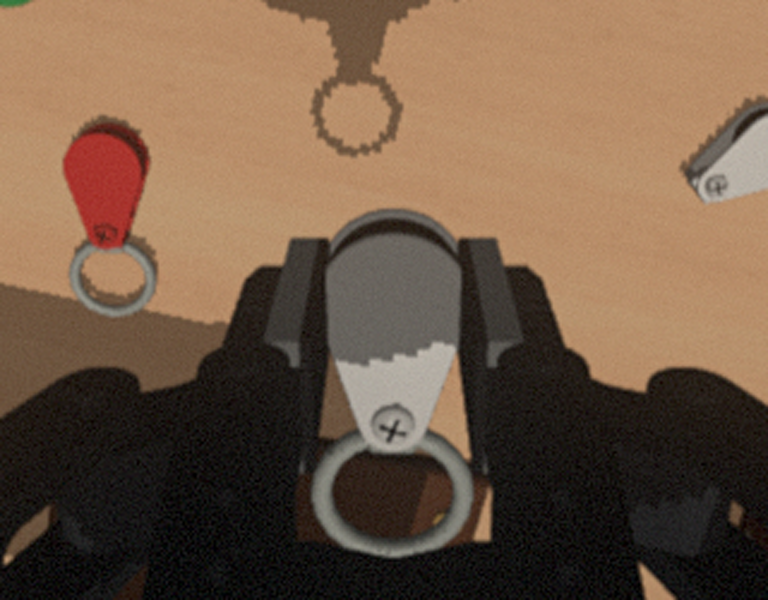

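The loupe is held straight between the pads, ring centre at crop (392,490), hole clear. I'll go to a pre-pose in front of the hook, leaned 40°.

```bash
cat >> h.py <<'E'
F=np.array([-57,0.5,-26.3]); B=np.array([663.5,124,140.])
def far(): s=observe(); return np.array(s["ee_rot"])@F+s["ee_pos"]-B
def go(rel,lean,yaw=0):
    M=pose(yaw,lean); return delta(B+rel-M@F,M)
E
python3 -c "
from h import *
print(far(),go([-60,0,34],40)); c=cam('scene')
for p in([0,0,-3],[0,0,0],[-14,0,26],[14,0,60],[-12,0,66]): print(p,proj(c,B+p))"
```

```text
[-163.678   19.887    8.454] [-12.715  -3.678   0.529   0.082  -0.689   0.217]
[0, 0, -3] [368.807 184.81 ]
[0, 0, 0] [368.888 183.741]
[-14, 0, 26] [366.893 178.48 ]
[14, 0, 60] [373.296 157.3  ]
[-12, 0, 66] [368.379 162.639]
```

Call:
send_rows --pt "-6 -1.8 0.3 0.02 -0.17 0.05 1.5" --pt "-12.7 -3.7 0.5 0.04 -0.34 0.11 1.5" --pt "-12.7 -3.7 0.5 0.06 -0.52 0.16 1.5" --pt "-12.7 -3.7 0.5 0.082 -0.689 0.217 1.5" --pt "-12.7 -3.7 0.5 0.082 -0.689 0.217 1.5" --pt "-12.7 -3.7 0.5 0.082 -0.689 0.217 1.5" --pt "-12.7 -3.7 0.5 0.082 -0.689 0.217 1.5"

```text
t: 7.05
ee_pos: [583.2, 109.2, 116.2]
ee_rot: [[-0.782, 0.01, 0.624], [-0.018, 0.999, -0.039], [-0.624, -0.042, -0.781]]
ft_force: [0.1, -0.9, -0.5]
finger_gap: 0.272
grip_force: 78.7
```

```bash
python3 -c "
from h import *
im=snapshot('scene');cv2.imwrite('pics/s2.png',im)
cv2.imwrite('pics/s2c.png',cv2.resize(im[120:220,300:420],None,fx=6,fy=6,interpolation=cv2.INTER_CUBIC))
f=far();s=observe();c=cam('scene');print(s['t'],f,s['joints'],s['ee_rot'],s['grip_force'],s['finger_gap'])
print('far',(proj(c,f+B)-[300,120])*6,'C',(proj(c,B+f-14*np.array([.766,0,.643]))-[300,120])*6,'nose',(proj(c,B+[-14,0,26])-[300,120])*6,'bowl',(proj(c,B)-[300,120])*6)
"
```

```text
7.1 [-53.142 -11.756  31.398] [-1.336  0.226  0.982  2.366  1.22   0.115 -0.033] [[-0.782  0.009  0.623]
 [-0.019  0.999 -0.039]
 [-0.623 -0.042 -0.781]] 78.68494167923927 0.2706285649423218
far [388.516 422.556] C [374.039 463.395] nose [401.358 350.882] bowl [413.326 382.444]
```

View pics/s2c.png

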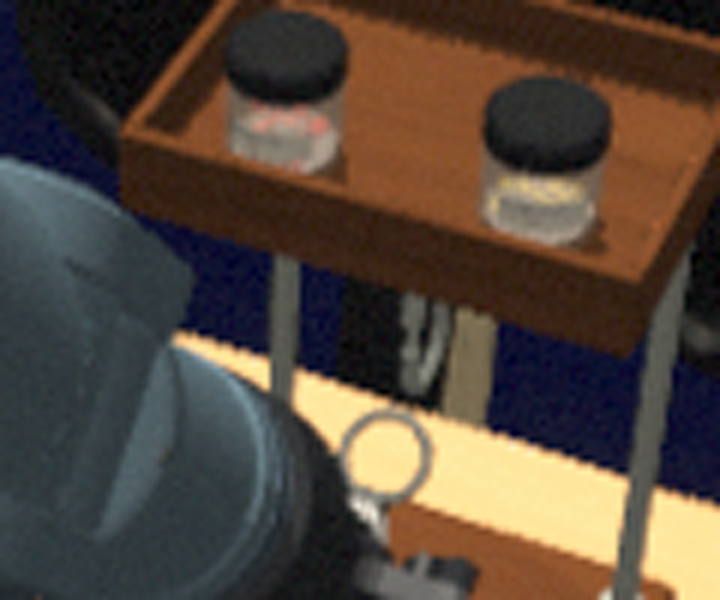

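The view shows the ring centre at crop (387,457) and the hook bowl at (420,395), all within about 2 px of prediction, and a clear path in. I fold the small offsets in and line up.

```bash
cat >> h.py <<'E'
F=np.array([-59,0.5,-22.5]); B=np.array([662.5,124,139.])
E
python3 -c "
from h import *
print(far(),go([-40,0,35],38),go([-3,0,35],38))"
```

```text
[-48.21  -11.865  30.675] [-0.913  1.37   0.069 -0.039  0.01   0.019] [-3.807  1.405  2.374 -0.039  0.01   0.019]
```

Call:
send_rows --pt "-0.9 1.4 0.1 -0.04 0 0.02 1.5" --pt "-0.9 1.4 0.1 -0.04 0 0.02 1.5" --pt "-0.9 1.4 0.1 -0.04 0 0.02 1.5" --pt "-0.9 1.4 0.1 -0.04 0 0.02 1.5"

```text
t: 7.6
ee_pos: [592.4, 123.0, 121.9]
ee_rot: [[-0.78, 0.003, 0.625], [0.004, 1.0, 0.0], [-0.625, 0.003, -0.78]]
ft_force: [0.3, -0.6, -0.0]
finger_gap: 0.27
grip_force: 78.7
```

```bash
python3 -c "
from h import *
s=observe();print(s['joints'],s['ft_force'],s['ee_rot'],far(),go([-40,0,35],38),go([-3,0,35],38))"
```

```text
[-1.255  0.208  0.904  2.342  1.143  0.101  0.04 ] [ 0.268 -0.559 -0.035] [[-0.78   0.003  0.625]
 [ 0.004  1.     0.   ]
 [-0.625  0.003 -0.78 ]] [-38.072  -0.722  37.378] [ 0.326  0.048 -0.007  0.     0.012 -0.004] [-2.561  0.058  2.306  0.     0.012 -0.004]
```

Call:
send_rows --pt "-0.4 0.06 0.6 0 0 0 1.5" --pt "-1.1 0.06 1.2 0 0 0 1.5" --pt "-1.8 0.06 1.75 0 0 0 1.5" --pt "-2.5 0.06 2.3 0 0 0 1.5" --pt "-2.5 0.06 2.3 0 0 0 1.5" --pt "-2.5 0.06 2.3 0 0 0 1.5"

```text
t: 8.35
ee_pos: [625.9, 124.2, 119.5]
ee_rot: [[-0.781, 0.002, 0.625], [0.003, 1.0, 0.002], [-0.625, 0.003, -0.781]]
ft_force: [-1.7, 1.2, -1.7]
finger_gap: 0.272
grip_force: 78.8
```

```bash
python3 -c "
from h import *
im=snapshot('scene')
cv2.imwrite('pics/s3c.png',cv2.resize(im[140:220,320:420],None,fx=7,fy=7,interpolation=cv2.INTER_CUBIC))
s=observe();print(s['joints'],s['ft_force'],s['grip_force'],s['ee_rot'],far(),go([-3,0,35],38),go([-3,0,12],38))"
```

```text
[-1.039  0.255  0.711  2.268  1.034  0.091  0.164] [-1.075  0.134 -0.417] 78.77519220113754 [[-0.781  0.002  0.625]
 [ 0.003  1.     0.002]
 [-0.625  0.003 -0.781]] [-4.615  0.496 35.001] [-0.1   -0.072  0.03   0.002  0.012 -0.003] [ 1.338 -0.08   1.826  0.002  0.012 -0.003]
```

View pics/s3c.png

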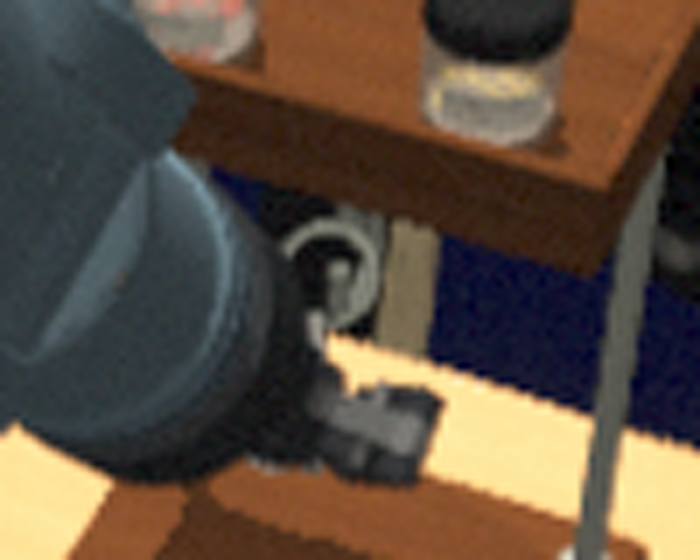

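The ring encircles the nose: the nose tip shows inside the ring at crop (340,262), and about 1–2 N pushes back from the gate. Now lower so the gate snaps shut above the wire.

Call:
send_rows --pt "0.2 -0.07 0.5 0 0 0 1.5" --pt "0.6 -0.07 1.0 0 0 0 1.5" --pt "1.0 -0.07 1.4 0 0 0 1.5" --pt "1.3 -0.07 1.8 0 0 0 1.5" --pt "1.3 -0.07 1.8 0 0 0 1.5" --pt "1.3 -0.07 1.8 0 0 0 1.5"

```text
t: 9.15
ee_pos: [628.3, 123.6, 98.5]
ee_rot: [[-0.779, 0.003, 0.627], [0.005, 1.0, 0.002], [-0.627, 0.004, -0.779]]
ft_force: [0.1, 0.2, -0.4]
finger_gap: 0.274
grip_force: 78.7
```

```bash
python3 -c "
from h import *
s=observe();print(s['joints'],s['ft_force'],s['ee_rot'],far(),go([-1,0,9],38),go([-1,0,9],55),go([-1,0,9],65))"
```

```text
[-1.002  0.311  0.681  2.272  1.708  0.057 -0.532] [ 0.133  0.236 -0.447] [[-0.779  0.003  0.627]
 [ 0.005  1.     0.002]
 [-0.627  0.004 -0.779]] [-2.298 -0.249 14.043] [ 0.245 -0.007  0.392  0.002  0.014 -0.005] [-0.648 -0.006  2.032  0.001 -0.283 -0.005] [-1.385 -0.004  2.849  0.001 -0.457 -0.005]
```

The force is back to zero with the wire inside the hook. I lower it toward the bowl, then ease the grip and swing the body down on an arc so the loupe pivots between the pads.

Call:
send_rows --pt "0.2 0 0.45 0 0 0 1.5" --pt "0.2 0 0.45 0 0 0 1.5" --pt "0.12 0 1.1 0 0 0 1.5" --pt "0.05 0 1.8 0 0 0 1.5" --pt "0.05 0 1.8 0 0 0 1.5" --grip_force 20

```text
t: 9.78
ee_pos: [640.3, 123.4, 85.1]
ee_rot: [[-0.778, 0.003, 0.628], [0.005, 1.0, 0.001], [-0.628, 0.004, -0.778]]
ft_force: [-0.4, 0.3, 3.6]
finger_gap: 0.268
grip_force: 79.1
```

```bash
python3 -c "
from h import *
s=observe();print(s['t'],s['joints'],s['ft_force'],s['ee_rot'],s['finger_gap'])"
```

```text
9.775 [-0.794  0.328  0.461  2.245  1.883  0.108 -0.686] [-0.401  0.318  3.635] [[-0.778  0.003  0.628]
 [ 0.005  1.     0.001]
 [-0.628  0.004 -0.778]] 0.2683991154541429
```

Call:
send_rows --pt "0 0 0 0 0 0 2.0" --pt "-0.15 0 0.4 0 0 0 2.0" --pt "-0.3 0 0.8 0 0 0 2.0" --pt "-0.44 0 1.2 0 0 0 2.0" --pt "-0.44 0 1.2 0 0 0 2.0" --grip_force 20

```text
t: 10.4
ee_pos: [649.2, 123.5, 77.0]
ee_rot: [[-0.78, 0.002, 0.626], [0.004, 1.0, 0.002], [-0.626, 0.004, -0.78]]
ft_force: [-5.4, -0.6, 6.7]
finger_gap: 0.273
grip_force: 83.1
```

```bash
python3 -c "
from h import *
s=observe();print(s['t'],s['joints'],s['ft_force'],s['ft_torque'],s['ee_rot'],s['finger_gap'])
im=snapshot('wrist');cv2.imwrite('pics/w5.png',im)"
```

```text
10.4 [-0.728  0.352  0.4    2.224  1.94   0.114 -0.735] [-5.442 -0.561  6.738] [-0.065  0.194 -0.123] [[-0.78   0.002  0.626]
 [ 0.004  1.     0.002]
 [-0.626  0.004 -0.78 ]] 0.27327497921158994
```

Force is modest, so release now and back straight out to the front.

Call:
send_rows --pt "0 0 0 0 0 0 2.6" --pt "0 0 0 0 0 0 4.0" --pt "0 0 0 0 0 0 6.0" --pt "0 0 0 0 0 0 7.0" --pt "2.3 0 -1.9 0 0 0 8.0" --pt "5.5 0 -4.4 0 0 0 8.0" --pt "8.6 0 -6.9 0 0 0 8.0" --pt "11.7 0 -9.4 0 0 0 8.0"

```text
t: 11.45
ee_pos: [517.2, 127.6, 72.7]
ee_rot: [[-0.785, -0.005, 0.619], [-0.0, 1.0, 0.009], [-0.619, 0.007, -0.785]]
ft_force: [-0.5, 0.5, 0.5]
finger_gap: 0.936
grip_force: 0.0
```

Call:
send_rows --pt "4 0 -3.2 0 0 0 8.0" --pt "8 0 -6.4 0 0 0 8.0" --pt "8 0 -6.4 0 0 0 8.0" --pt "8 0 -6.4 0 0 0 8.0" --pt "8 0 -6.4 0 0 0 8.0" --pt "8 0 -6.4 0 0 0 8.0" --pt "8 0 -6.4 0 0 0 8.0" --pt "8 0 -6.4 0 0 0 8.0"

```text
t: 12.45
ee_pos: [454.1, 146.5, 82.3]
ee_rot: [[-0.802, 0.015, 0.598], [0.008, 1.0, -0.015], [-0.598, -0.007, -0.802]]
ft_force: [0.1, -0.8, -0.0]
finger_gap: 0.938
grip_force: 0.0
```

```bash
python3 -c "
from h import *
s=observe();print(s['t'],s['ee_pos'],s['ft_force'],s['finger_gap'])
I=[snapshot('scene').astype(int) for _ in range(6)]
R0=lambda a:a[140:240,330:430]
print([np.abs(R0(I[i])-R0(I[i-1])).max(2).__gt__(60).sum() for i in range(1,6)])
a=cv2.resize(I[-1][140:230,325:415].astype(np.uint8),None,fx=6,fy=6,interpolation=cv2.INTER_CUBIC)
cv2.imwrite('pics/s4c.png',a)"
```

```text
12.45 [454.059 146.482  82.325] [ 0.114 -0.774 -0.041] 0.938239564849425
[np.int64(0), np.int64(0), np.int64(0), np.int64(0), np.int64(0)]
```

View pics/s4c.png

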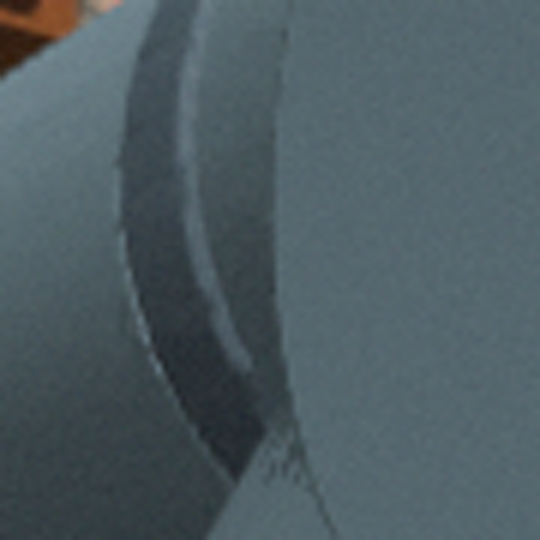

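The arm blocks this view: the crop is all arm. I move it clear to the left and verify by numbers.

```bash
python3 -c "
from h import *
print(delta([400,330,180],pose(10,5)))"
```

```text
[ -1.472  18.088 -11.267  -0.074   0.551  -0.174]
```

Call:
send_rows --pt "-1.5 18 -11.3 -0.07 0.55 -0.17 8.0" --pt "-1.5 18 -11.3 -0.07 0.55 -0.17 8.0" --pt "-1.5 18 -11.3 -0.07 0.55 -0.17 8.0" --pt "-1.5 18 -11.3 -0.07 0.55 -0.17 8.0" --pt "-1.5 18 -11.3 -0.07 0.55 -0.17 8.0" --pt "-1.5 18 -11.3 -0.07 0.55 -0.17 8.0" --pt "-1.5 18 -11.3 -0.07 0.55 -0.17 8.0" --pt "-1.5 18 -11.3 -0.07 0.55 -0.17 8.0"

```text
t: 13.75
ee_pos: [400.3, 325.8, 178.9]
ee_rot: [[-0.982, -0.166, 0.086], [-0.166, 0.986, 0.008], [-0.086, -0.006, -0.996]]
ft_force: [0.5, -0.5, 0.4]
finger_gap: 0.941
grip_force: 0.0
```

```bash
cat > chk.py <<'E'
from h import *
I=[snapshot('scene') for _ in range(8)]; s=observe(); print(s['t'],s['ee_pos'])
cv2.imwrite('pics/s5.png',I[-1]); ref=cv2.imread('pics/scene0.png')
r=(slice(150,235),slice(345,400)); g=[x[r].astype(int) for x in I]
print("moving px",[int((np.abs(g[i]-g[0]).max(2)>50).sum()) for i in range(1,8)])
d=(np.abs(g[-1]-ref[r].astype(int)).max(2)>40).astype(np.uint8)
k,l,st,ce=cv2.connectedComponentsWithStats(d)
for i in range(1,k):
    if st[i,4]>8: print("changed",st[i]+[345,150,0,0,0])
c=cam('scene')
for n,p in(("ring top",[0,0,5]),("ring bottom",[0,0,-25]),("tail",[0,0,-67])): print(n,proj(c,B+p))
# text rendering of brightness change
for y in range(174,226): print(y,''.join('#' if d[y-150,x-345] else '.' for x in range(345,400)))
m=cv2.cvtColor(ref,cv2.COLOR_BGR2HSV); 
E
python3 chk.py
```

```text
14.15 [401.232 327.621 180.458]
moving px [0, 0, 0, 0, 0, 0, 0]
changed [ 345  150   55   85 4349]
ring top [368.807 182.606]
ring bottom [368.01  193.167]
tail [366.947 207.267]
174 #...###################..##...#######.#################
175 #..####################..##....######.#################
176 #...###################..#.....#####..#################
177 #...###################..#.#...#####..#################
178 ....##################...#.#.#######..#################
179 ...###################....##.#######..#################
180 ....###################...##.#######.##################
181 ......################...##.#.######.##################
182 ....##################...##.#.######.##################
183 ....##################...#.##.######.##################
184 ....###################...###.######.##################
185 ...#####################..###...####.##################
186 ...##########################...####.##################
187 ...##########################..####..##################
188 ...##########################.#####.###################
189 ...##############
[... 1498 characters left out ...]
########################################
215 #######################################################
216 #######################################################
217 #######################################################
218 #######################################################
219 #######################################################
220 #######################################################
221 #######################################################
222 #######################################################
223 #######################################################
224 #######################################################
225 #######################################################
```

The arm still blocks the view, so I return it to the start pose, where the stand was visible.

```bash
python3 -c "
from h import *
print(delta([160,630,220],pose(-14,0)))"
```

```text
[18.364 33.8   -5.679  0.015  0.087  0.41 ]
```

Call:
send_rows --pt "18.4 33.8 -5.7 0.015 0.09 0.41 8.0" --pt "18.4 33.8 -5.7 0.015 0.09 0.41 8.0" --pt "18.4 33.8 -5.7 0.015 0.09 0.41 8.0" --pt "18.4 33.8 -5.7 0.015 0.09 0.41 8.0" --pt "18.4 33.8 -5.7 0.015 0.09 0.41 8.0" --pt "18.4 33.8 -5.7 0.015 0.09 0.41 8.0" --pt "18.4 33.8 -5.7 0.015 0.09 0.41 8.0" --pt "18.4 33.8 -5.7 0.015 0.09 0.41 8.0"

```text
t: 15.15
ee_pos: [157.9, 630.7, 220.4]
ee_rot: [[-0.971, 0.238, -0.003], [0.238, 0.971, 0.001], [0.003, 0.0, -1.0]]
ft_force: [0.4, 0.1, 0.6]
finger_gap: 0.939
grip_force: 0.0
```

```bash
python3 chk.py
```

```text
15.55 [160.892 629.548 220.372]
moving px [0, 0, 0, 0, 0, 0, 0]
changed [364 181  11  27 186]
changed [371 183   4   5  10]
ring top [368.807 182.606]
ring bottom [368.01  193.167]
tail [366.947 207.267]
174 .......................................................
175 .......................................................
176 .......................................................
177 .......................................................
178 .......................................................
179 .......................................................
180 .......................................................
181 .....................#.................................
182 .....................#.................................
183 .....................#.....#...........................
184 .....................#....###..........................
185 .....................##....##..........................
186 .....................##....##..........................
187 .......................#....##.........................
188 ......................###...........................
[... 1523 characters left out ...]
........................................
215 .......................................................
216 .......................................................
217 .......................................................
218 .......................................................
219 .......................................................
220 .......................................................
221 .......................................................
222 .......................................................
223 .......................................................
224 .......................................................
225 .......................................................
```

The loupe hangs at the hook where predicted (tail at row 207), and the hook and gate pixels are unchanged from the start. One last check for slow swinging and undisturbed neighbours, then hand in.

Call:
send_rows --pt "0 0 0 0 0 0 8.0" --pt "0 0 0 0 0 0 8.0" --pt "0 0 0 0 0 0 8.0" --pt "0 0 0 0 0 0 8.0" --pt "0 0 0 0 0 0 8.0" --pt "0 0 0 0 0 0 8.0"

```text
t: 16.3
ee_pos: [159.1, 630.3, 220.5]
ee_rot: [[-0.971, 0.241, -0.003], [0.241, 0.971, 0.001], [0.003, 0.0, -1.0]]
ft_force: [-0.5, -0.6, -0.6]
finger_gap: 0.939
grip_force: 0.0
```

```bash
python3 - <<'E'
from h import *
old=cv2.imread('pics/s5.png').astype(int);ref=cv2.imread('pics/scene0.png').astype(int)
new=np.mean([snapshot('scene').astype(float) for _ in range(4)],0)
d=np.abs(new-old).max(2)[178:212,355:385];print("swing",d.max(),(d>30).sum())
e=(np.abs(new-ref).max(2)>50).astype(np.uint8);e[:,:190]=0
k,l,st,_=cv2.connectedComponentsWithStats(e);print(st[1:][st[1:,4]>6])
if (d>30).sum()<8: print(sign_off())
E
```

```text
swing 19.75 0
[[  190     0    14     6    46]
 [  228     0    26    19   301]
 [  190     8    60    55  1470]
 [  194     9     8     3    20]
 [  243    25     8     6    17]
 [  193    31    51    37   106]
 [  217    48    17    17    90]
 [  190    66    80   334 19022]
 [  230   102    11    12    41]
 [  366   182     2     5     7]
 [  372   183     2     5     8]
 [  364   188    11    20   164]
 [  313   278    20    33   302]]
the job is handed in; nothing more can be done
None
```

The ringed loupe hangs still from the snap hook with the gate shut, and the job is handed in at about 16.5 s; the jars look undisturbed in the last scene image, but the arm partly blocked that view, so the tweezers and the other loupe weren't rechecked.

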